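# Put each restored knob into its own drawer

### The job

The four round turned knobs go back with the drawers they belong to: by order of size, the largest knob in the widest drawer, down to the smallest knob in the narrowest. Carry them over one by one and leave each standing upright on its foot on the floor of its drawer; leave the square furniture foot and the wax tin where they are.

Things in the scene. Friction and masses are not known exactly. Their poses are not given: they have to be found in the camera images.
- knob_tiny: The smallest of four round turned dark-wood drawer knobs, standing on its foot: head 28 mm in diameter, 32 mm tall overall. The head has its full diameter from 16 to 26 mm above the foot (grip there; it is domed above and waisted below); the flat foot is 21 mm across. Origin at the centre of the foot's underside, z up along the knob's axis. Loose.
- knob_small: The second smallest of four round turned dark-wood drawer knobs, standing on its foot: head 38 mm in diameter, 38 mm tall overall. The head has its full diameter from 19 to 30 mm above the foot (grip there; it is domed above and waisted below); the flat foot is 28 mm across. Origin at the centre of the foot's underside, z up along the knob's axis. Loose.
- knob_medium: The second largest of four round turned dark-wood drawer knobs, standing on its foot: head 48 mm in diameter, 44 mm tall overall. The head has its full diameter from 22 to 35 mm above the foot (grip there; it is domed above and waisted below); the flat foot is 36 mm across. Origin at the centre of the foot's underside, z up along the knob's axis. Loose.
- knob_large: The largest of four round turned dark-wood drawer knobs, standing on its foot: head 60 mm in diameter, 50 mm tall overall. The head has its full diameter from 25 to 40 mm above the foot (grip there; it is domed above and waisted below); the flat foot is 45 mm across. Origin at the centre of the foot's underside, z up along the knob's axis. Loose.
- drawer_tiny: The smallest (told by its width) of four open drawers fixed on the bench: wooden box 130 mm deep (x) and 68 mm wide (y) outside, walls 6 mm thick and 25 mm high, inside 118 x 56 mm, floor 6 mm thick; dark front board on its -x side 10 mm thick, 30 mm high, 74 mm wide. Origin: centre of the box's underside, at bench height; x from front to back, y along the width.
- drawer_small: The second smallest (told by its width) of four open drawers fixed on the bench: wooden box 130 mm deep (x) and 88 mm wide (y) outside, walls 6 mm thick and 25 mm high, inside 118 x 76 mm, floor 6 mm thick; dark front board on its -x side 10 mm thick, 30 mm high, 94 mm wide. Origin: centre of the box's underside, at bench height; x from front to back, y along the width.
- drawer_medium: The second largest (told by its width) of four open drawers fixed on the bench: wooden box 130 mm deep (x) and 112 mm wide (y) outside, walls 6 mm thick and 25 mm high, inside 118 x 100 mm, floor 6 mm thick; dark front board on its -x side 10 mm thick, 30 mm high, 118 mm wide. Origin: centre of the box's underside, at bench height; x from front to back, y along the width.
- drawer_large: The largest (told by its width) of four open drawers fixed on the bench: wooden box 130 mm deep (x) and 136 mm wide (y) outside, walls 6 mm thick and 25 mm high, inside 118 x 124 mm, floor 6 mm thick; dark front board on its -x side 10 mm thick, 30 mm high, 142 mm wide. Origin: centre of the box's underside, at bench height; x from front to back, y along the width.
- square_foot: Bystander: a square dark-wood furniture foot, 44 x 44 mm at the top, 34 x 34 mm at the bottom, 50 mm tall, loose; origin at the centre of its underside.
- wax_tin: Bystander: a round flat metal tin of wax, 64 mm in diameter, 34 mm tall, loose; origin at the centre of its underside.
Things that resemble listed ones, but are neither listed nor needed, are in the scene too. Leave any red look-alike of the knob_large alone.

How it is judged:
By the outcome, as a careful person would: the job done as asked, in the order asked, and still so for the second after the job is handed in, with the robot touching nothing.
It also fails if it takes over 99 s, if anything falls off the work surface, if the arm or the gripper's body presses on something with over 40 N, if the wrist force passes 120 N, or if a joint passes its speed limit or range.

### The arm

A 6-joint arm with a two-finger parallel gripper is mounted at the origin on the work surface. World frame = base frame: x ahead of the robot, y to its left, z up, the work surface at z = 0. Lengths are in mm, angles in degrees, forces in N, time in s.
With the tool pointing down it reaches from about 300 to 850 mm from the base axis. Payload 4.2 kg.
Tool frame: the origin (TCP) lies midway between the tips of the shut fingers; the grasp point (between the pads) lies 19 mm behind it (env.grasp_offset is the distance from the TCP to the grasp point, in mm); z points along the fingers, y is the line along which they close (so a half turn about z gives the same grasp; the last joint's range is limited). The gripper opens to 91 mm and grips with 3 to 60 N. Pads are 32 mm wide; open, the fingers measure 118 mm over their backs; the gripper's body (76 mm by 178 mm) begins 60 mm behind the grasp point.
Start: joints at [-69.5, 18.312, 89.639, -0, 72.044, -1.146], TCP at [212.108, -534.465, 213.976] pointing down, gripper open.
Joint ranges: [-177.97, 177.97], [-48.28, 115.42], [12.27, 149.76], [-77.06, 257.06], [2.81, 150.46], [-146.56, 146.56]. Speed limits (degrees/s): [147.25, 147.25, 180, 180, 180, 180].

### API

Orientations are given as [roll, pitch, yaw] about the fixed x, y, z axes, in that order (R = Rz(yaw) Ry(pitch) Rx(roll)).
In Python, from workcell import env, optics gives the robot as it stands. The module is installed in compiled form; this text tells all that it offers.
- The arm moves only by the tool send_rows, never from a script. Its argument "targets" is a list that holds one entry, the list of rows, each a list of 7 numbers: the turn, a rotation vector about the world's x, y, z scaled (see below), then the shift along the world's x, y, z scaled (see below), then the closure, from -1 (fully open) to 1 (shut). In form: [[[rx, ry, rz, x, y, z, gripper], ...]]. A call has 1 to 12 rows; each row shifts and turns the commanded pose from where the row before left it; what a row does not reach is not made up. The controller multiplies each number of a shift by 0.2 m and each number of a turn by pi/2 rad. A row lasts 1/10 s, in which the tool goes at most 50 mm and 8.59 degrees, less where a joint would pass 70% of its speed; a pose out of reach is approached as far as the arm can. A call with a number of a shift or a turn outside -1 to 1 is refused whole. A call with a gripper value outside its range is refused whole. The fingers move at their own pace and stop on an object; "grip_force" is the grip in N (left out, the last holds). Time passes only in rows, so rows that do not move let the fingers close. It gives the time, the measured TCP pose, the force, the opening and the grip force at its end, in the units of the state.
- env.state(): the state, without advancing time (a new reading comes with each control period).
- optics.grab_frame(name): name is "scene" or "top"; returns (picture, depth): 384x512x3 uint8, red, green, blue; 384x512 float32, mm along the optical axis (not along the pixel's ray), 0 where there is no reading.
- optics.camera_info(name): a dict with "camera_matrix" (3x3 intrinsics, pixels), "R" (3x3) and "t" (3): a world point X has camera coordinates R X + t. Camera axes: x right, y down, z forward; pixel columns grow to the right and rows downward; lengths in mm; the calibration is good to about 2 mm. A picture is of the moment at which its call begins. camera_info takes no time and is no camera call.
- env.job_done(): hands the job in; it is judged then, once.
Trained networks look in the newest picture that a camera, given by its name, has taken for a name from the list of things; names that differ only in an ending like _2 or _b are one class to them, and where a whole thing is asked for, a point or a joint stands for the part that bears it (a point fixed in the world has none). Each returns a list of dicts, best first, with "conf" (0 to 1); they miss things now and then, are a little off and sometimes report something else, mostly with a low value. They report only what shows in the picture. A call takes as long as a camera call. They do not tell look-alikes from the thing itself.
- optics.silhouettes(camera, name): "mask" (384x512 bool, what is visible of it) and "at" ([column, row] in pixels, amid what is visible of it).
- optics.place_of(camera, name): "at" ([column, row] in pixels: a listed point, or the origin of a listed thing).
The state is a dict: "time_s": time; "qpos": joint angles; "qvel": joint speeds; "effort": joint torques, N m; "ee_pos": TCP position; "ee_rot": TCP orientation; "force": force on the tool from outside, world axes, zero at the start; "torque": the same for the moment, N m; "gripper_width": finger opening in mm; "gripper_force": force on a finger pad.
Only numpy, scipy, OpenCV 4.12 (cv2) and the standard library are available. Lean on these libraries where they do the work, as an engineer would, in place of code of your own. Each camera call takes 0.05 s, during which the arm holds its last target. There are 200 camera calls.

## Working session

There is one attempt and no reset: what is moved stays moved. The work goes in short steps, Python scripts to look and compute and a tool call to move; the robot and the scene stay as the last step left them, time stands still between calls to the robot, and variables do not carry over. Pictures are saved under pics/ and viewed, at most 14 in all, crops included, and the job is handed in when it is done.

Besides the shell and the picture viewer there is one more tool, called as name([rows], argument=value, ...), one row to a line, values as JSON. send_rows: Moves the arm, as the interface text tells. Its arguments: {"type":"object","properties":{"targets":{"type":"array"},"grip_force":{"type":"number"}},"required":["targets"]}

```bash
mkdir -p pics; cat > h.py <<'E'
import numpy as np, cv2
from workcell import env, optics
def save(n,cam):
    p,d=optics.grab_frame(cam); cv2.imwrite(f'pics/{n}.png',cv2.cvtColor(p,cv2.COLOR_RGB2BGR)); np.save(f'pics/{n}.npy',d); return p,d
def world(cam,d):
    c=optics.camera_info(cam);K=np.array(c['camera_matrix']);R=np.array(c['R']);t=np.array(c['t']).ravel()
    v,u=np.mgrid[:d.shape[0],:d.shape[1]]
    P=np.stack([(u-K[0,2])/K[0,0]*d,(v-K[1,2])/K[1,1]*d,d],-1)
    return (P-t)@R
E
python3 - <<'E'
from h import *
s=env.state();print(s['time_s'],s['ee_pos'],s['ee_rot'],s['gripper_width'])
p,d=save('top0','top');save('scene0','scene')
big=cv2.resize(cv2.cvtColor(p,cv2.COLOR_RGB2BGR),(800,600),interpolation=cv2.INTER_CUBIC);cv2.imwrite('pics/top0b.png',big)
W=world('top',d)
for r in (20,190,370):
  print([np.round(W[r,c]).tolist() for c in (20,256,490)])
for n in ['knob_tiny','knob_small','knob_medium','knob_large','drawer_tiny','drawer_small','drawer_medium','drawer_large','square_foot','wax_tin']:
  for m in optics.silhouettes('top',n)[:4]:
    k=m['mask']&(d>0)
    Q=W[k]; 
    if len(Q)<5: continue
    z=np.percentile(Q[:,2],95); T=Q[Q[:,2]>z-12]
    print(n,round(m['conf'],2),np.round(m['at']),'n',k.sum(),'z',round(z),'mid',np.round((np.percentile(T[:,:2],1,0)+np.percentile(T[:,:2],99,0))/2),'ext',np.round(np.percentile(T[:,:2],99,0)-np.percentile(T[:,:2],1,0)), p[k].mean(0).round())
E
```

```text
0.0 [ 211.9104128  -533.95650156  213.12492545] [-1.79896832e+02 -3.95956218e-04  2.16477074e+01] 90.81373685296835
[[883.0, 575.0, -0.0], [893.0, 8.0, -1.0], [902.0, -561.0, 1.0]]
[[474.0, 558.0, 1.0], [481.0, 3.0, -0.0], [488.0, -555.0, -0.0]]
[[59.0, 542.0, 0.0], [157.0, -0.0, 224.0], [67.0, -549.0, 1.0]]
knob_tiny 0.66 [288. 209.] n 109 z 34 mid [441. -74.] ext [25. 25.] [75. 47. 25.]
knob_small 0.48 [399. 230.] n 235 z 39 mid [ 389. -323.] ext [34. 36.] [69. 43. 24.]
knob_medium 0.72 [119. 229.] n 369 z 46 mid [386. 317.] ext [43. 43.] [69. 41. 23.]
knob_large 0.94 [208. 252.] n 527 z 51 mid [337. 109.] ext [53. 54.] [146.  23.  17.]
knob_large 0.92 [165. 265.] n 569 z 51 mid [309. 202.] ext [54. 53.] [132.  22.  17.]
knob_large 0.7 [170. 218.] n 551 z 52 mid [409. 193.] ext [54. 53.] [63. 38. 20.]
drawer_tiny 0.61 [303. 136.] n 1842 z 29 mid [ 605. -102.] ext [143.  87.] [128.  99.  61.]
drawer_small 0.8 [132. 145.] n 2586 z 29 mid [587. 298.] ext [148. 108.] [124.  96.  60.]
drawer_medium 0.57 [375. 149.] n 3077 z 29 mid [ 582. -273.] ext [141. 115.] [138. 107.  67.]
drawer_large 0.75 [224. 125.] n 3531 z 29 mid [627.  86.] ext [145. 141.] [135. 104.  65.]
square_foot 0.64 [340. 222.] n 412 z 52 mid [ 407. -181.] ext [50. 49.] [72. 42. 23.]
wax_tin 0.84 [235. 209.] n 590 z 37 mid [439.  54.] ext [57. 57.] [157. 148. 145.]
wax_tin 0.61 [302. 138.] n 1905 z 29 mid [ 606. -101.] ext [144.  87.] [129.  99.  61.]
```

View pics/top0b.png

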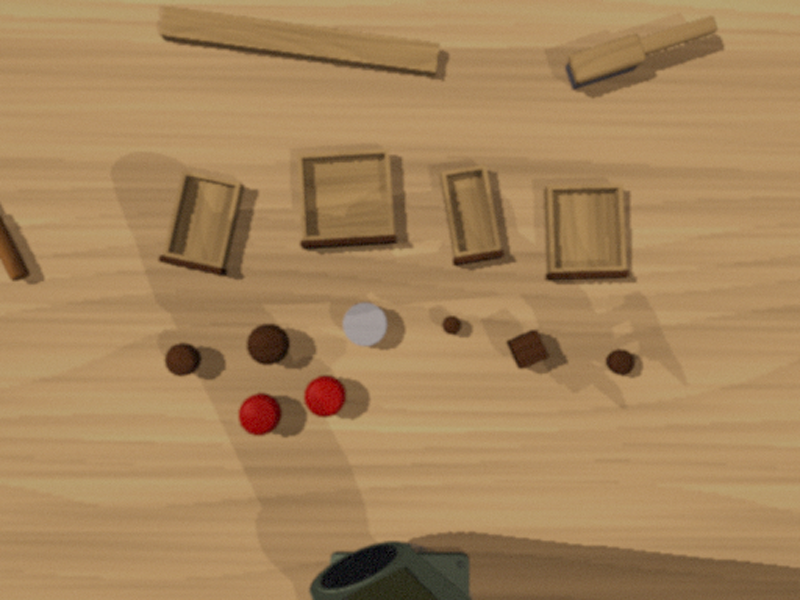

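```bash
python3 - <<'E'
from h import *
d=np.load('pics/top0.npy');W=world('top',d);p=cv2.imread('pics/top0.png')
# drawers: footprint rim
m=((W[...,2]>18)&(W[...,2]<36)&(d>0)&(W[...,0]>480)).astype(np.uint8)
# drawers by proximity
for n,c in dict(tiny=(605,-102),small=(587,298),medium=(582,-273),large=(627,86)).items():
    w=(np.hypot(W[...,0]-c[0],W[...,1]-c[1])<115)&(m>0)
    (x,y),(a,b),th=cv2.minAreaRect(W[w][:,:2].astype(np.float32)); print(n,round(x),round(y),round(a),round(b),round(th,1))
# everything above 15mm, x<480
m=((W[...,2]>14)&(d>0)&(W[...,0]<500)).astype(np.uint8)
k,l,s,_=cv2.connectedComponentsWithStats(m)
for i in range(1,k):
    if s[i,4]<40: continue
    Q=W[l==i];z=np.percentile(Q[:,2],97);T=Q[Q[:,2]>z*0.5]
    (x,y),r=cv2.minEnclosingCircle(T[:,:2].astype(np.float32))
    print('obj',round(x),round(y),'r',round(r,1),'z',round(z),'n',s[i,4],p[l==i].mean(0).round())
E
```

```text
tiny 612 -140 140 152 9.7
small 588 298 93 140 78.7
medium 583 -272 141 117 2.3
large 628 86 141 140 4.6
obj 440 54 r 31.6 z 37 n 606 [144. 148. 157.]
obj 441 -74 r 13.7 z 34 n 115 [27. 49. 77.]
obj 410 194 r 30.4 z 52 n 578 [21. 39. 64.]
obj 407 -183 r 29.8 z 53 n 441 [24. 44. 73.]
obj 386 317 r 24.1 z 46 n 382 [24. 42. 70.]
obj 389 -322 r 19.0 z 39 n 231 [24. 42. 69.]
obj 336 110 r 29.8 z 52 n 572 [ 19.  27. 144.]
obj 309 203 r 29.8 z 52 n 591 [ 18.  24. 132.]
obj 146 22 r 94.7 z 297 n 2611 [35. 46. 45.]
```

Top view: the brown knobs are at pixels (268,343) large, (182,359) medium, (620,362) small and (452,325) tiny, measured at the right radii and heights. The red look-alikes are at (260,413) and (325,396). The drawers are clear at (195,224), (348,200), (472,216) and (587,232).

send_rows([
  [[0,0,0.045,0.055,0.202,0,-0.76],[0,0,0.045,0.055,0.202,0,-0.76],[0,0,0.045,0.055,0.202,0,-0.76],[0,0,0.045,0.055,0.202,0,-0.76],[0,0,0.045,0.055,0.202,0,-0.76],[0,0,0.045,0.055,0.202,0,-0.76],[0,0,0.045,0.055,0.202,0,-0.76],[0,0,0.045,0.055,0.202,0,-0.76],[0,0,0.045,0.055,0.202,0,-0.76],[0,0,0.045,0.055,0.202,0,-0.76],[0,0,0.045,0.055,0.202,0,-0.76],[0,0,0.045,0.055,0.202,0,-0.76]],
], grip_force=25)

```text
time_s: 1.8
ee_pos: [344.3, -48.1, 214.4]
ee_rot: [179.9, -0.0, 70.4]
force: [0.7, -0.2, -0.4]
gripper_width: 80.6
gripper_force: 0.0
```

send_rows([
  [[0,0,0.045,0.055,0.202,0,-0.76],[0,0,0.045,0.055,0.202,0,-0.76],[0,0,0.045,0.055,0.202,0,-0.76],[0,0,0.045,0.055,0.202,0,-0.76],[0,0,0.045,0.055,0.202,0,-0.76],[0,0,0.045,0.055,0.202,0,-0.76],[0,0,0,0,0,-0.2,-0.76],[0,0,0,0,0,-0.2,-0.76],[0,0,0,0,0,-0.2,-0.76],[0,0,0,0,0,0,-0.76],[0,0,0,0,0,0,-0.76]],
])

```text
time_s: 2.9
ee_pos: [410.4, 192.8, 94.5]
ee_rot: [-180.0, 0.0, 94.5]
force: [1.4, 0.0, 0.9]
gripper_width: 80.3
gripper_force: 0.0
```

```bash
python3 - <<'E'
from h import *
s=env.state();print(s['time_s'],s['ee_pos'],s['ee_rot'],s['gripper_width'])
d=np.load('pics/top0.npy');W=world('top',d)
m=((W[...,2]>18)&(W[...,2]<36)&(d>0)&(W[...,0]>480)).astype(np.uint8)
k,l,st,_=cv2.connectedComponentsWithStats(cv2.dilate(m,np.ones((3,3))))
for i in range(1,k):
    w=(l==i)&(m>0)
    if w.sum()<200: continue
    Q=W[w][:,:2].astype(np.float32)
    (x,y),(a,b),th=cv2.minAreaRect(Q); print(round(x),round(y),round(a),round(b),round(th,1), w.sum())
E
```

```text
2.9 [410.39476719 192.84441328  94.48028972] [-1.79989142e+02  5.42947592e-03  9.45442512e+01] 80.28746696103829
869 159 420 47 83.1 3077
628 86 141 140 4.6 921
606 -101 140 73 9.7 621
588 298 93 140 78.7 779
583 -272 141 117 2.3 867
543 584 89 25 26.1 312
```

send_rows([
  [[0,0,0,0,0.006,-0.12,-0.76],[0,0,0,0,0,-0.12,-0.76],[0,0,0,0,0,-0.1,-0.76],[0,0,0,0,0,-0.065,-0.76],[0,0,0,0,0,0,-0.76],[0,0,0,0,0,0,1],[0,0,0,0,0,0,1],[0,0,0,0,0,0,1],[0,0,0,0,0,0,1],[0,0,0,0,0,0,1]],
], grip_force=25)

```text
time_s: 3.9
ee_pos: [411.0, 194.3, 14.2]
ee_rot: [179.9, -0.0, 94.5]
force: [-1.1, -0.5, 7.4]
gripper_width: 59.0
gripper_force: 25.0
```

send_rows([
  [[0,0,0,0,0,0.06,1],[0,0,0,0,0,0.12,1],[0,0,0,0,0,0.12,1],[0,0,0,0,0,0.1,1],[0,0,0,0.139,-0.0675,0,1],[0,0,0,0.139,-0.0675,0,1],[0,0,0,0.139,-0.0675,0,1],[0,0,0,0.139,-0.0675,0,1],[0,0,0,0.139,-0.0675,0,1],[0,0,0,0.139,-0.0675,0,1],[0,0,0,0.139,-0.0675,0,1],[0,0,0,0.139,-0.0675,0,1]],
])

```text
time_s: 5.1
ee_pos: [633.4, 85.3, 93.0]
ee_rot: [-180.0, -0.0, 94.5]
force: [0.7, 0.3, 0.6]
gripper_width: 58.8
gripper_force: 25.0
```

send_rows([
  [[0,0,0,0,0,0,1],[0,0,0,0,0,-0.1,1],[0,0,0,0,0,-0.1,1],[0,0,0,0,0,-0.05,1],[0,0,0,0,0,0,1]],
])

```text
time_s: 5.6
ee_pos: [630.8, 86.0, 41.5]
ee_rot: [-179.8, 0.0, 94.6]
force: [-0.1, -0.0, -0.4]
gripper_width: 58.6
gripper_force: 25.0
```

```bash
python3 - <<'E'
from h import *
p,d=save('t1','top');q,_=save('s1','scene')
cv2.imwrite('pics/both1.png',cv2.cvtColor(np.vstack([cv2.resize(p[40:240,80:430],(560,320)),cv2.resize(q,(560,280))][:2]),cv2.COLOR_RGB2BGR))
E
```

```text
(no output)
```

View pics/both1.png

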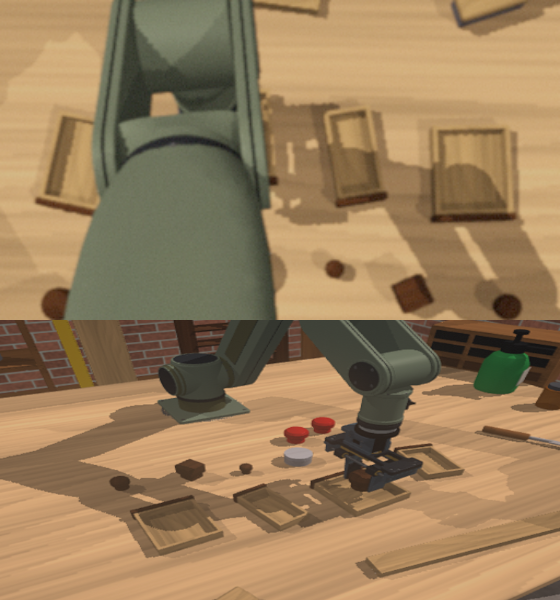

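Top view hidden by the arm; the scene view shows the knob held over the large drawer at about (360,480). Lowering it.

send_rows([
  [[0,0,0,0.01,0,-0.05,1],[0,0,0,0,0,-0.03,1],[0,0,0,0,0,-0.015,1],[0,0,0,0,0,-0.005,1],[0,0,0,0,0,0,1],[0,0,0,0,0,0,1]],
])

```text
time_s: 6.3
ee_pos: [634.7, 85.9, 23.2]
ee_rot: [180.0, -0.0, 94.5]
force: [0.3, -0.8, -0.8]
gripper_width: 58.8
gripper_force: 25.0
```

send_rows([
  [[0,0,0,0,0,-0.01,1],[0,0,0,0,0,-0.008,1],[0,0,0,0,0,0,1],[0,0,0,0,0,0,1]],
])

```text
time_s: 6.7
ee_pos: [634.7, 85.9, 20.3]
ee_rot: [179.9, 0.0, 94.5]
force: [-2.8, -0.5, 5.4]
gripper_width: 58.6
gripper_force: 25.0
```

send_rows([
  [[0,0,0,0,0,0,-0.6],[0,0,0,0,0,0,-0.6],[0,0,0,0,0,0,-0.6],[0,0,0,0,0,0.05,-0.6],[0,0,0,0,0,0.1,-0.6],[0,0,0,0,0,0.15,-0.6],[0,0,0,0,0,0.15,-0.6],[0,0,0,0,0,0,-0.6]],
])

```text
time_s: 7.5
ee_pos: [637.7, 86.3, 114.8]
ee_rot: [179.4, -0.0, 94.5]
force: [0.2, -0.2, 0.7]
gripper_width: 73.1
gripper_force: 0.0
```

send_rows([
  [[0,0,-0.025,-0.1545,0.1445,0,-0.6],[0,0,0,-0.1545,0.1445,0,-0.6],[0,0,0,-0.1545,0.1445,0,-0.6],[0,0,0,-0.1545,0.1445,0,-0.6],[0,0,0,-0.1545,0.1445,0,-0.6],[0,0,0,-0.1545,0.1445,0,-0.6],[0,0,0,-0.1545,0.1445,0,-0.6],[0,0,0,-0.1545,0.1445,0,-0.6],[0,0,0,0,0,0,-0.6],[0,0,0,0,0,0,-0.6]],
])

```text
time_s: 8.5
ee_pos: [386.8, 317.5, 109.4]
ee_rot: [180.0, 0.0, 92.4]
force: [-0.3, -0.4, -0.9]
gripper_width: 73.2
gripper_force: 0.0
```

```bash
python3 - <<'E'
from h import *
s=env.state();print(s['ee_pos'],s['ee_rot'],s['gripper_width'])
p,d=save('t2','top');q,_=save('s2','scene')
W=world('top',d);w=(abs(W[...,0]-633)<50)&(abs(W[...,1]-86)<50)&(W[...,2]>33)&(W[...,2]<75)
print(w.sum(),cv2.minEnclosingCircle(W[w][:,:2].astype(np.float32)),np.percentile(W[w][:,2],97))
cv2.imwrite('pics/both2.png',cv2.cvtColor(np.vstack([cv2.resize(p[40:240,80:430],(560,320)),cv2.resize(q,(560,280))][:2]),cv2.COLOR_RGB2BGR))
E
```

```text
[386.84808644 317.49560321 109.39118563] [1.79978306e+02 1.99253676e-02 9.24326895e+01] 73.1938912999498
559 ((633.6952514648438, 85.1957778930664), 29.76604652404785) 57.481488894021155
```

View pics/both2.png

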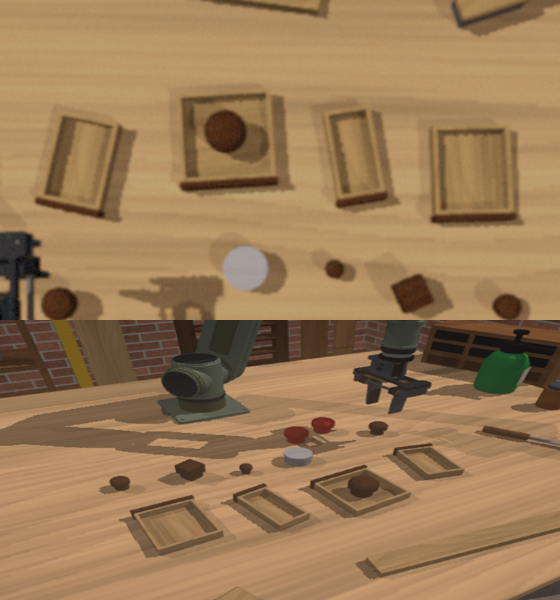

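The large knob stands upright in the widest drawer, at (225,130) in the crop. The gripper is over the medium knob.

send_rows([
  [[0,0,0,0,0,-0.15,-0.6],[0,0,0,0,0,-0.15,-0.6],[0,0,0,0,0,-0.12,-0.6],[0,0,0,0,0,-0.077,-0.6],[0,0,0,0,0,0,-0.6],[0,0,0,0,0,0,1],[0,0,0,0,0,0,1],[0,0,0,0,0,0,1],[0,0,0,0,0,0,1],[0,0,0,0,0,0,1]],
])

```text
time_s: 9.6
ee_pos: [387.8, 317.4, 10.8]
ee_rot: [179.9, -0.0, 92.3]
force: [0.1, -1.1, 4.5]
gripper_width: 46.8
gripper_force: 25.0
```

send_rows([
  [[0,0,0,0,0,0.06,1],[0,0,0,0,0,0.14,1],[0,0,0,0,0,0.15,1],[0,0,0,0,0,0.15,1],[0,0,0,0.0718,-0.2104,0,1],[0,0,0,0.0718,-0.2104,0,1],[0,0,0,0.0718,-0.2104,0,1],[0,0,0,0.0718,-0.2104,0,1],[0,0,0,0.0718,-0.2104,0,1],[0,0,0,0.0718,-0.2104,0,1],[0,0,0,0.0718,-0.2104,0,1],[0,0,0,0.0718,-0.2104,0,1]],
])

```text
time_s: 10.8
ee_pos: [502.4, -21.2, 110.8]
ee_rot: [180.0, -0.0, 92.3]
force: [0.1, 0.2, -0.8]
gripper_width: 46.9
gripper_force: 25.0
```

send_rows([
  [[0,0,0,0.0718,-0.2104,0,1],[0,0,0,0.0718,-0.2104,0,1],[0,0,0,0.0718,-0.2104,0,1],[0,0,0,0.0718,-0.2104,0,1],[0,0,0,0.0718,-0.2104,0,1],[0,0,0,0.0718,-0.2104,0,1],[0,0,0,0,0,0,1],[0,0,0,0,0,-0.15,1],[0,0,0,0,0,-0.15,1],[0,0,0,0,0,0,1],[0,0,0,0,0,0,1]],
])

```text
time_s: 11.9
ee_pos: [588.2, -271.3, 50.5]
ee_rot: [-180.0, -0.0, 92.3]
force: [0.4, 0.2, 0.4]
gripper_width: 46.8
gripper_force: 25.0
```

send_rows([
  [[0,0,0,0,-0.003,-0.08,1],[0,0,0,0,0,-0.05,1],[0,0,0,0,0,-0.025,1],[0,0,0,0,0,-0.008,1],[0,0,0,0,0,-0.005,1],[0,0,0,0,0,-0.003,1],[0,0,0,0,0,0,1],[0,0,0,0,0,0,1]],
])

```text
time_s: 12.7
ee_pos: [588.7, -272.7, 16.8]
ee_rot: [179.9, 0.0, 92.3]
force: [-1.8, 0.8, 5.9]
gripper_width: 46.7
gripper_force: 25.0
```

send_rows([
  [[0,0,0,0,0,0,-0.36],[0,0,0,0,0,0,-0.36],[0,0,0,0,0,0,-0.36],[0,0,0,0,0,0.05,-0.36],[0,0,0,0,0,0.1,-0.36],[0,0,0,0,0,0.15,-0.36],[0,0,0,0,0,0.15,-0.36],[0,0,0,0,0,0,-0.36]],
])

```text
time_s: 13.5
ee_pos: [591.2, -274.0, 111.3]
ee_rot: [179.5, 0.3, 92.3]
force: [0.0, -0.2, 0.7]
gripper_width: 61.9
gripper_force: 0.0
```

send_rows([
  [[0,0,-0.0302,-0.199,-0.05,0,-0.36],[0,0,-0.0302,-0.199,-0.05,0,-0.36],[0,0,-0.0302,-0.199,-0.05,0,-0.36],[0,0,-0.0302,-0.199,-0.05,0,-0.36],[0,0,-0.0302,-0.199,-0.05,0,-0.36],[0,0,0,0,0,0,-0.36],[0,0,0,0,0,0,-0.36]],
])

```text
time_s: 14.2
ee_pos: [389.1, -322.9, 106.0]
ee_rot: [179.9, 0.0, 78.6]
force: [0.3, 0.2, 0.4]
gripper_width: 62.2
gripper_force: 0.0
```

```bash
cat >> h.py <<'E'
def check(n,x,y):
    p,d=save('t'+n,'top');q,_=save('s'+n,'scene')
    W=world('top',d);w=(abs(W[...,0]-x)<35)&(abs(W[...,1]-y)<26)&(W[...,2]>31)&(W[...,2]<75)
    if w.sum()>5: print(w.sum(),cv2.minEnclosingCircle(W[w][:,:2].astype(np.float32)),np.percentile(W[w][:,2],97))
    cv2.imwrite('pics/both%s.png'%n,cv2.cvtColor(np.vstack([cv2.resize(p[40:240,80:430],(560,320)),cv2.resize(q,(560,280))]),cv2.COLOR_RGB2BGR))
E
python3 - <<'E'
from h import *
s=env.state();print(s['ee_pos'],s['ee_rot'],s['gripper_width'])
check('3',588,-272)
E
```

```text
[ 389.07010387 -322.90435548  106.00115812] [1.79945932e+02 5.37118934e-03 7.86227042e+01] 62.23108000387532
360 ((588.7103271484375, -270.71087646484375), 24.034629821777344) 51.3965348980748
```

View pics/both3.png

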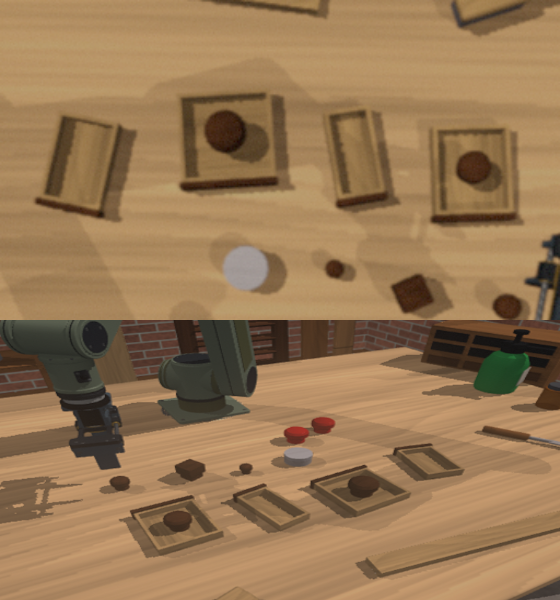

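The medium knob stands at (474,166) in the crop, centred in its drawer. Now the small knob.

send_rows([
  [[0,0,0,0,0.004,-0.15,-0.36],[0,0,0,0,0,-0.15,-0.36],[0,0,0,0,0,-0.12,-0.36],[0,0,0,0,0,-0.08,-0.36],[0,0,0,0,0,0,-0.36],[0,0,0,0,0,0,1],[0,0,0,0,0,0,1],[0,0,0,0,0,0,1],[0,0,0,0,0,0,1],[0,0,0,0,0,0,1]],
], grip_force=22)

```text
time_s: 15.3
ee_pos: [390.0, -322.2, 6.7]
ee_rot: [179.9, 0.0, 78.7]
force: [1.5, 1.8, 3.8]
gripper_width: 36.8
gripper_force: 22.0
```

send_rows([
  [[0,0,0,0,0,0.06,1],[0,0,0,0,0,0.14,1],[0,0,0,0,0,0.15,1],[0,0,0,0,0,0.15,1],[0,0,0,0.0678,0.2063,0,1],[0,0,0,0.0678,0.2063,0,1],[0,0,0,0.0678,0.2063,0,1],[0,0,0,0.0678,0.2063,0,1],[0,0,0,0.0678,0.2063,0,1],[0,0,0,0.0678,0.2063,0,1],[0,0,0,0.0678,0.2063,0,1],[0,0,0,0.0678,0.2063,0,1]],
])

```text
time_s: 16.5
ee_pos: [498.0, 9.9, 106.6]
ee_rot: [180.0, 0.0, 78.7]
force: [0.1, -0.7, -0.8]
gripper_width: 36.7
gripper_force: 22.0
```

send_rows([
  [[0,0,0,0.0678,0.2063,0,1],[0,0,0,0.0678,0.2063,0,1],[0,0,0,0.0678,0.2063,0,1],[0,0,0,0.0678,0.2063,0,1],[0,0,0,0.0678,0.2063,0,1],[0,0,0,0.0678,0.2063,0,1],[0,0,0,0.0678,0.2063,0,1],[0,0,0,0,0,0,1],[0,0,0,0,0,-0.15,1],[0,0,0,0,0,-0.15,1],[0,0,0,0,0,0,1],[0,0,0,0,0,0,1]],
])

```text
time_s: 17.7
ee_pos: [592.6, 296.4, 46.3]
ee_rot: [-180.0, 0.0, 78.7]
force: [0.5, 0.3, -0.0]
gripper_width: 36.8
gripper_force: 22.0
```

send_rows([
  [[0,0,0,0,0,-0.08,1],[0,0,0,0,0,-0.05,1],[0,0,0,0,0,-0.025,1],[0,0,0,0,0,-0.008,1],[0,0,0,0,0,-0.005,1],[0,0,0,0,0,-0.003,1],[0,0,0,0,0,0,1],[0,0,0,0,0,0,1]],
])

```text
time_s: 18.5
ee_pos: [593.1, 297.3, 12.7]
ee_rot: [179.9, -0.0, 78.7]
force: [-1.2, -1.2, 6.5]
gripper_width: 36.9
gripper_force: 22.0
```

send_rows([
  [[0,0,0,0,0,0,-0.14],[0,0,0,0,0,0,-0.14],[0,0,0,0,0,0,-0.14],[0,0,0,0,0,0.05,-0.14],[0,0,0,0,0,0.15,-0.14],[0,0,0,0,0,0.15,-0.14],[0,0,0,0,0,0.15,-0.14],[0,0,0,0,0,0,-0.14]],
])

```text
time_s: 19.3
ee_pos: [595.6, 298.5, 117.3]
ee_rot: [179.5, -0.4, 78.7]
force: [-0.7, 0.4, 0.5]
gripper_width: 51.9
gripper_force: 0.0
```

send_rows([
  [[0,0,0.0233,-0.076,-0.1855,0,-0.14],[0,0,0.0233,-0.076,-0.1855,0,-0.14],[0,0,0.0233,-0.076,-0.1855,0,-0.14],[0,0,0.0233,-0.076,-0.1855,0,-0.14],[0,0,0.0233,-0.076,-0.1855,0,-0.14],[0,0,0.0233,-0.076,-0.1855,0,-0.14],[0,0,0.0233,-0.076,-0.1855,0,-0.14],[0,0,0.0233,-0.076,-0.1855,0,-0.14],[0,0,0.0233,-0.076,-0.1855,0,-0.14],[0,0,0.0233,-0.076,-0.1855,0,-0.14],[0,0,0,0,0,0,-0.14],[0,0,0,0,0,0,-0.14]],
])

```text
time_s: 20.5
ee_pos: [440.6, -74.3, 111.6]
ee_rot: [180.0, -0.0, 99.5]
force: [0.5, 0.9, -0.5]
gripper_width: 52.0
gripper_force: 0.0
```

```bash
python3 - <<'E'
from h import *
s=env.state();print(s['ee_pos'],s['ee_rot'],s['gripper_width'])
check('4',593,297)
E
```

```text
[440.55484135 -74.34068122 111.61438017] [ 1.79978252e+02 -1.99419584e-02  9.95197375e+01] 52.04931133896768
226 ((592.2536010742188, 295.8020324707031), 19.042490005493164) 45.55397223053468
```

View pics/both4.png

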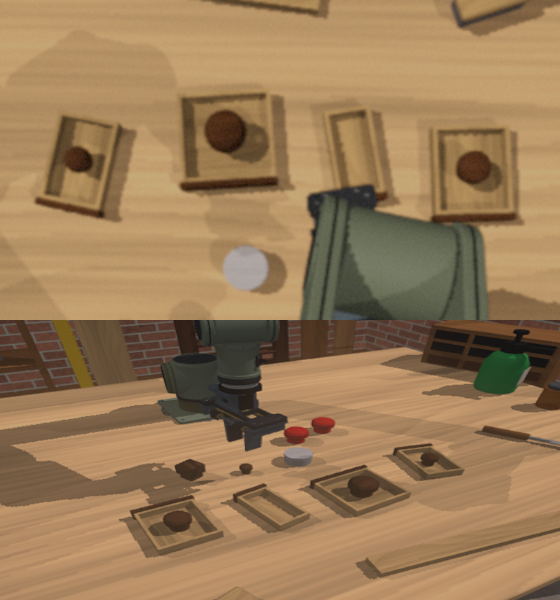

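The small knob stands in its drawer at (77,159) in the crop. Now the tiny knob.

send_rows([
  [[0,0,0,0,0,-0.15,-0.14],[0,0,0,0,0,-0.15,-0.14],[0,0,0,0,0,-0.15,-0.14],[0,0,0,0,0,-0.07,-0.14],[0,0,0,0,0,-0.022,-0.14],[0,0,0,0,0,0,-0.14],[0,0,0,0,0,0,1],[0,0,0,0,0,0,1],[0,0,0,0,0,0,1],[0,0,0,0,0,0,1],[0,0,0,0,0,0,1]],
], grip_force=18)

```text
time_s: 21.7
ee_pos: [441.2, -74.0, 3.8]
ee_rot: [179.9, 0.0, 99.7]
force: [0.4, 1.4, 5.0]
gripper_width: 26.8
gripper_force: 18.0
```

send_rows([
  [[0,0,0,0,0,0.06,1],[0,0,0,0,0,0.14,1],[0,0,0,0,0,0.2,1],[0,0,0,0.17,-0.026,0,1],[0,0,0,0.17,-0.026,0,1],[0,0,0,0.17,-0.026,0,1],[0,0,0,0.17,-0.026,0,1],[0,0,0,0.17,-0.026,0,1],[0,0,0,0,0,0,1],[0,0,0,0,0,-0.2,1],[0,0,0,0,0,0,1],[0,0,0,0,0,0,1]],
])

```text
time_s: 22.9
ee_pos: [609.3, -99.7, 42.7]
ee_rot: [-179.8, -0.1, 99.7]
force: [0.4, 0.5, 0.4]
gripper_width: 26.8
gripper_force: 18.0
```

send_rows([
  [[0,0,0,0,0,-0.08,1],[0,0,0,0,0,-0.05,1],[0,0,0,0,0,-0.025,1],[0,0,0,0,0,-0.008,1],[0,0,0,0,0,-0.005,1],[0,0,0,0,0,-0.003,1],[0,0,0,0,0,0,1],[0,0,0,0,0,0,1]],
])

```text
time_s: 23.7
ee_pos: [611.1, -100.0, 9.8]
ee_rot: [179.9, 0.0, 99.7]
force: [-2.1, 0.2, 5.9]
gripper_width: 26.8
gripper_force: 18.0
```

send_rows([
  [[0,0,0,0,0,0,0.08],[0,0,0,0,0,0,0.08],[0,0,0,0,0,0,0.08],[0,0,0,0,0,0.05,0.08],[0,0,0,0,0,0.15,0.08],[0,0,0,0,0,0.2,0.08],[0,0,0,0,0,0.2,0.08],[0,0,0,0,0,0.2,0.08],[0,0,0,0,0,0.2,0.08],[0,0,0,0,0,0,0.08]],
])

```text
time_s: 24.7
ee_pos: [614.0, -100.5, 216.5]
ee_rot: [179.3, 0.3, 99.7]
force: [0.6, -0.1, 0.4]
gripper_width: 42.0
gripper_force: 0.0
```

send_rows([
  [[0,0,0,-0.15,-0.15,0,0.08],[0,0,0,-0.15,-0.15,0,0.08],[0,0,0,-0.15,-0.15,0,0.08],[0,0,0,-0.15,-0.15,0,0.08],[0,0,0,-0.15,-0.15,0,0.08],[0,0,0,-0.15,-0.15,0,0.08],[0,0,0,-0.15,-0.15,0,0.08],[0,0,0,-0.05,-0.15,0,0.08],[0,0,0,0,-0.15,0,0.08],[0,0,0,0,0,0,0.08],[0,0,0,0,0,0,0.08]],
])

```text
time_s: 25.8
ee_pos: [390.3, -369.7, 208.4]
ee_rot: [-180.0, -0.1, 99.6]
force: [0.1, 0.8, 0.0]
gripper_width: 42.0
gripper_force: 0.0
```

```bash
python3 - <<'E'
from h import *
s=env.state();print(s['ee_pos'],s['ee_rot'],s['gripper_width'])
check('5',611,-100)
E
```

```text
[ 390.28858501 -369.73998603  208.44232225] [-1.79974732e+02 -8.66462170e-02  9.96043440e+01] 41.98647905960606
108 ((610.5281372070312, -99.36743927001953), 13.607123374938965) 39.6365897614589
```

View pics/both5.png

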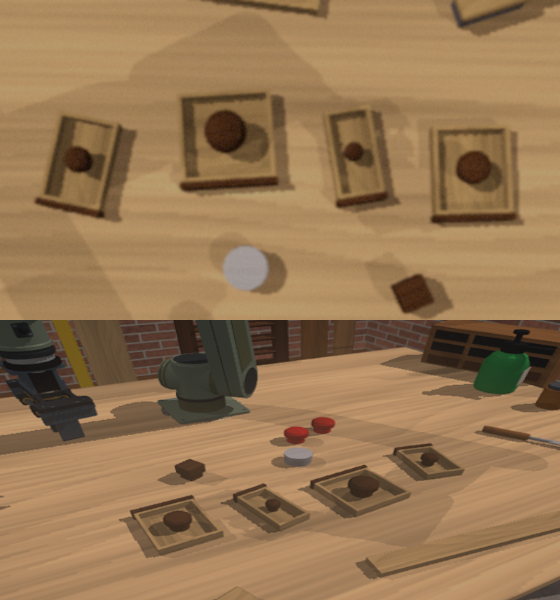

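All four knobs stand upright in their drawers: (225,130), (474,166), (77,159) and (353,151) in the crop. The square foot, tin and red knobs have not moved, and the arm is clear.

```bash
python3 -c "
from workcell import env
print(env.job_done())"
```

```text
the job is handed in; nothing more can be done
None
```

All four knobs stand upright in their matching drawers, carried largest to smallest; nothing else was moved, and the job was handed in at about 26 s of robot time.

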